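# Palletise wedge-shaped alloy ingots in a level, crosswise stack

## Task

Seat the green base block flat and fully home in the pocket of the grey pallet, tongue in the notch, then stack all the wedge-shaped ingots on it in one neat column centred on the block, the four heavy red-ended ones first and every light blue-ended one on top of them. They go in pairs, the upper ingot of a pair with its painted thick end over the thin end of the lower one so that the pair's top is level; the first pair lies lengthwise along the block (the way the tongue points), each further pair crosswise to the pair below, and an odd last ingot lies like the lower one of a pair. Leave the bottle and the vials where they stand.

Things in the scene. Friction and masses are not known exactly. Their poses are not given: they have to be found in the camera images.
- pallet: grey metal pallet fixed to the table, a flat plate 124 x 104 mm and 14 mm high; its rim rises 8 mm above the floor of a pocket 82 mm (along its x) by 66 mm (along its y); the pocket floor is 6 mm above the table. In the middle of the +x rim there is a notch, 30 mm wide and 13 mm deep along x, that belongs to the pocket. Origin: under the middle of the pocket, on the table; z up
- block_center (a point): green plastic base block, 76 mm (its x) by 60 mm (its y), 22 mm thick, with a tongue 24 mm wide standing out 10 mm in the middle of its +x end (full thickness); fits the pallet's pocket with 3 mm of play on every side, tongue in the notch, and then stands 14 mm above the rim with its top 28 mm above the table. The point is the centre of the 76 x 60 mm body, half-way up, 11 mm above its underside; z up. 140 g
- ingot_1_center (a point): heavy red-ended ingot, one of four alike (about 210 to 340 g): grey wedge, 70 mm long (its x), 40 mm wide (its y) with upright parallel sides; underside flat; thickness grows evenly from 14 mm at the thin end (-x) to 22 mm at the thick end (+x), which is painted red; it may as well lie upside down. The point is its centre, 9 mm above the underside; z is at right angles to the underside, away from it
- ingot_1_top (a point): middle of the sloping top face of the same ingot, 18 mm above its underside; z is at right angles to that face and outward, so it points straight up when the face is level and uppermost; x runs along the face to the thick end
- ingot_2_center (a point): a red-ended ingot exactly like ingot_1; the point is its centre, 9 mm above the underside
- ingot_2_top (a point): middle of the top face of ingot_2, as for ingot_1_top
- ingot_3_center (a point): a red-ended ingot exactly like ingot_1; the point is its centre, 9 mm above the underside
- ingot_3_top (a point): middle of the top face of ingot_3, as for ingot_1_top
- ingot_4_center (a point): a red-ended ingot exactly like ingot_1; the point is its centre, 9 mm above the underside
- ingot_4_top (a point): middle of the top face of ingot_4, as for ingot_1_top
- ingot_5_center (a point): light blue-ended ingot, one to three alike are present ( 135 to 225 g): grey wedge, 70 mm long (its x), 40 mm wide (its y) with upright parallel sides; underside flat; thickness grows evenly from 14 mm at the thin end (-x) to 22 mm at the thick end (+x), which is painted blue; it may as well lie upside down. The point is its centre, 9 mm above the underside; z is at right angles to the underside, away from it
- ingot_5_top (a point): middle of the sloping top face of the same ingot, 18 mm above its underside; z is at right angles to that face and outward, so it points straight up when the face is level and uppermost; x runs along the face to the thick end
- ingot_6_center (a point): a blue-ended ingot exactly like ingot_5, or absent; the point is its centre, 9 mm above the underside
- ingot_6_top (a point): middle of the top face of ingot_6, as for ingot_5_top
- ingot_7_center (a point): a blue-ended ingot exactly like ingot_5, or absent; the point is its centre, 9 mm above the underside
- ingot_7_top (a point): middle of the top face of ingot_7, as for ingot_5_top
- reagent_bottle: whitish reagent bottle with a black cap, 49 mm across, 94 mm high; a bystander; origin at the middle of its underside
- vial_1: small vial with a grey cap, 22 mm across, 51 mm high; a bystander; origin at the middle of its underside
- vial_2: small vial with a red cap, 22 mm across, 51 mm high; a bystander; origin at the middle of its underside

How it is judged:
By the outcome, as a careful person would: the job done as asked, in the order asked, and still so for the second after the job is handed in, with the robot touching nothing.
Of ingot_5, ingot_6, ingot_7 only 1 to 3 are there at a start; the rules pass over those that are not, and their reading is None.
At some moment in a run one of ingot_5, ingot_6, ingot_7 may be knocked a few centimetres aside while the robot is not near it.
It also fails if it takes over 210 s, if anything falls off the work surface, if the arm or the gripper's body presses on something with over 40 N, if the wrist force passes 120 N, or if a joint passes its speed limit or range.

## Robot

A 7-joint arm with a two-finger parallel gripper is mounted at the origin on a cart in front of the work surface, level with it; the furniture and walls round the work are solid. World frame = base frame: x ahead of the robot, y to its left, z up, the work surface at z = 0. Lengths are in mm, angles in rad, forces in N, time in s.
With the tool pointing down it reaches from about 400 to 875 mm from the base axis. Payload 19.3 kg.
Tool frame: the origin (TCP) lies at the very end of the fingers, on their centre line; the grasp point (between the pads) lies 19 mm behind it (grip_point_offset is the z of the grasp point in the tool frame, in mm); z points along the fingers, y is the line along which they close (so a half turn about z gives the same grasp; the last joint's range is limited). The gripper opens to 85 mm and grips with 20 to 120 N. Pads are 22 mm wide; open, the fingers measure 114 mm over their backs; the gripper's body (76 mm by 85 mm) begins 54 mm behind the grasp point. The pads swing forward as they close: fully open they stand 13 mm farther back than shut.
Start: joints at [1.265, 0.521, -0.036, 1.599, 0.021, 1.021, -0.113], TCP at [145.985, -607.703, 231.291] pointing down, gripper open.
Joint ranges: [-2.91, 2.91], [-0.3, 2.13], [-1.5, 1.42], [0.17, 2.43], [-1.26, 4.41], [0.16, 1.93], [-2.52, 2.52]. Speed limits (rad/s): [1.89, 1.89, 2.39, 2.39, 3.01, 3.01, 3.01].

## Interface

Orientations are given as a 3x3 rotation matrix whose columns are the frame's x, y, z axes.
In Python, from workcell import movep, movel, goto_joints, open_gripper, clamp, wait, inverse_kinematics, read_state, camera, PlanningError, finish_job, grip_point_offset gives the robot as it stands. Calls block until the motion is done:
- movep(position, orientation): joint-space move of the TCP to a pose.
- movel(position, frame=None, max_speed=150, guard=None): straight line of the TCP; frame=None keeps the orientation; max_speed is the mean speed in mm/s. With guard (N) it stops when the force on the tool has changed by that much, and returns True; else False.
- goto_joints(angles): joint-space move.
- open_gripper() and clamp(): open the fingers fully, or close them until they stop; the grip force is fixed at half the most.
- wait(seconds).
- inverse_kinematics(position, orientation): joint angles nearest the present ones, or None.
- read_state(): the state.
- camera(name): name is "scene" or "top" or "wrist"; returns a dict with "image" (400x640x3 uint8, blue, green, red), "range_z" (400x640 float32, mm along the optical axis (not along the pixel's ray), 0 where there is no reading), "fx", "fy", "cx", "cy" (pixels), "cam_to_world" (4x4, takes a point from camera to world coordinates). Camera axes: x right, y up, looking along -z (the intrinsics and any distortion apply to the point x, -y, -z); pixel columns grow to the right and rows downward; lengths in mm; the calibration is good to about 2 mm. A picture is of the moment at which its call begins.
A pose or a line that the arm cannot do raises PlanningError and nothing moves.
- finish_job(): hands the job in; it is judged then, once.
The state is a dict: "time": time; "qpos": joint angles; "qvel": joint speeds; "joint_efforts": joint torques, N m; "eef_pos": TCP position; "tool_rot": TCP orientation; "ft_force": force on the tool from outside, world axes, zero at the start; "torque": the same for the moment, N m; "finger_gap": finger opening in mm; "gripper_force": force on a finger pad.
Only numpy, scipy, OpenCV 4.12 (cv2) and the standard library are available. Lean on these libraries where they do the work, as an engineer would, in place of code of your own. Each camera call takes 0.05 s, during which the arm holds its last target. There are 200 camera calls.

## Working session

There is one attempt and no reset: what is moved stays moved. The work goes in short steps, each a Python script; the robot and the scene stay as the last script left them, time stands still between calls to the robot, and variables do not carry over. Pictures are saved under pics/ and viewed, at most 14 in all, crops included, and the job is handed in when it is done.

```bash
ls; mkdir -p pics; python3 - <<'E'
from workcell import *
import cv2,numpy as np
s=read_state();print(s['time'],s['eef_pos'],s['tool_rot'],s['finger_gap'],grip_point_offset)
for n in("scene","top"):
    c=camera(n);cv2.imwrite(f"pics/{n}0.png",c['image']);np.save(f"pics/{n}0.npy",c,allow_pickle=True)
    print(n,c['fx'],c['fy'],c['cx'],c['cy'],[k for k in c]);print(c['cam_to_world'].round(3) if hasattr(c['cam_to_world'],'round') else c['cam_to_world'])
E
```

```text
pics
0.0 [ 145.9060739  -607.38938804  230.72769089] [[ 9.72318370e-01  2.33659694e-01 -3.68326296e-04]
 [ 2.33659960e-01 -9.72317777e-01  1.07839370e-03]
 [-1.06153063e-04 -1.13460511e-03 -9.99999351e-01]] 85.27514801641485 -18.700000000000003
scene 513.159957441196 513.159957441196 320.79032594873865 197.72426041867 ['image', 'range_z', 'fx', 'fy', 'cx', 'cy', 'cam_to_world']
[[ 8.790000e-01  3.650000e-01 -3.080000e-01  2.059000e+02]
 [-4.770000e-01  6.830000e-01 -5.530000e-01 -8.816620e+02]
 [ 9.000000e-03  6.330000e-01  7.740000e-01  1.009222e+03]
 [ 0.000000e+00  0.000000e+00  0.000000e+00  1.000000e+00]]
top 451.52950945889836 451.52950945889836 323.5118755877403 204.8673711991837 ['image', 'range_z', 'fx', 'fy', 'cx', 'cy', 'cam_to_world']
[[ 1.40000e-02  9.83000e-01 -1.80000e-01  4.06333e+02]
 [-1.00000e+00  1.40000e-02 -1.00000e-03 -2.00743e+02]
 [ 2.00000e-03  1.80000e-01  9.84000e-01  1.03068e+03]
 [ 0.00000e+00  0.00000e+00  0.00000e+00  1.00000e+00]]
```

View pics/top0.png

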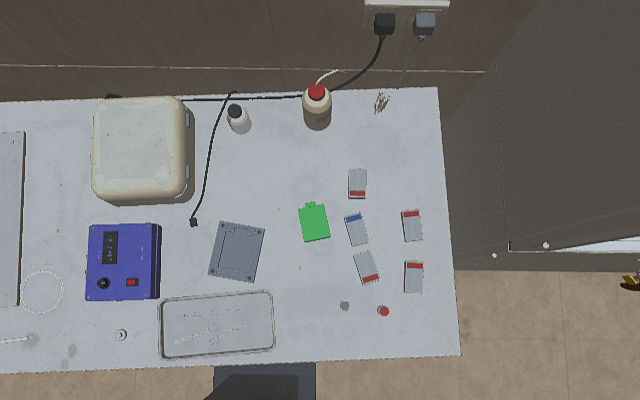

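View pics/scene0.png

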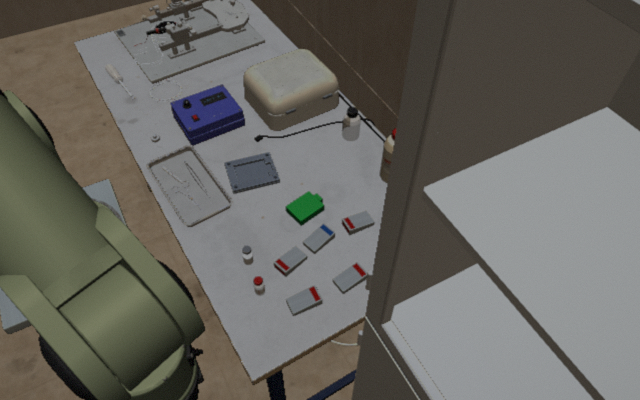

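Both overviews show four red ingots and one blue one. In the top view the reds are at (358,183), (413,225), (367,268) and (413,277), and the blue is at (357,229). The green block is at (314,222) with its tongue up, and the pallet is at (237,252). Next I'll get coarse positions, then take closer wrist views.

```bash
cat > h.py <<'E'
from workcell import *
import cv2,numpy as np
def R(yaw,tilt=0):
    c,s=np.cos(yaw),np.sin(yaw)
    A=np.array([[c,s,0],[s,-c,0],[0,0,-1.]])
    return A@cv2.Rodrigues(np.array([0,tilt,0.]))[0]   # tilt about tool y
def ray(c,uv,z):
    uv=np.atleast_2d(np.asarray(uv,float));M=np.asarray(c['cam_to_world'])
    d=np.c_[(uv[:,0]-c['cx'])/c['fx'],-(uv[:,1]-c['cy'])/c['fy'],-np.ones(len(uv))]@M[:3,:3].T
    o=M[:3,3];z=np.broadcast_to(z,len(uv))
    return o+d*((z-o[2])/d[:,2])[:,None]
def cloud(c):
    v,u=np.mgrid[:400,:640];r=c['range_z'];M=np.asarray(c['cam_to_world'])
    P=np.stack([(u-c['cx'])/c['fx']*r,-(v-c['cy'])/c['fy']*r,-r],-1)
    return P@M[:3,:3].T+M[:3,3]
def cmask(img,col):
    h=cv2.cvtColor(img,cv2.COLOR_BGR2HSV);H,S,V=h[...,0],h[...,1],h[...,2]
    hue={'red':(H<8)|(H>172),'blue':(H>100)&(H<125),'green':(H>45)&(H<80)}[col]
    return (hue&(S>120)&(V>50)).astype(np.uint8)
def blobs(m,amin):
    n,l,st,ce=cv2.connectedComponentsWithStats(m)
    return [(ce[i],st[i,4],l==i) for i in range(1,n) if st[i,4]>=amin]
E
python3 - <<'E'
from h import *
c=np.load("pics/top0.npy",allow_pickle=True).item()
for col in('red','blue','green'):
    for ce,a,_ in blobs(cmask(c['image'],col),20): print(col,ce.round(),a,ray(c,ce,20)[0].round())
P=cloud(c)
for uv in[(237,252),(225,240),(335,260),(358,177),(413,280),(314,222)]: print(uv,P[uv[1],uv[0]].round(1))
print('pallet',ray(c,(237,252),10))
for x,y in[(560,-280),(590,-330)]:
  print([None if (q:=inverse_kinematics([x,y,400],R(w))) is None else q.__class__ and np.round(q,2) for w in(-1.57,0,1.57)])
E
```

```text
red [316.  91.] 189 [ 868. -178.   20.]
red [357. 193.] 53 [ 621. -275.   20.]
red [411. 214.] 61 [ 575. -398.   20.]
red [414. 265.] 69 [ 458. -403.   20.]
red [370. 278.] 67 [ 429. -305.   20.]
red [131. 282.] 42 [413. 222.  20.]
red [384. 311.] 57 [ 358. -335.   20.]
blue [353. 218.] 63 [ 563. -267.   20.]
blue [120. 263.] 3933 [454. 250.  20.]
green [314. 222.] 905 [ 552. -178.   20.]
(237, 252) [483.1  -5.4   4.6]
(225, 240) [509.7  22.6   7.6]
(335, 260) [ 468.6 -227.7    0.6]
(358, 177) [ 659.2 -278.7   15.8]
(413, 280) [ 425.9 -399.9   20.4]
(314, 222) [ 551.  -179.1   27.4]
pallet [[482.74114484  -6.41915625  10.        ]]
[array([-0.11,  0.5 ,  0.79,  1.38, -0.35,  1.4 , -2.47]), array([ 0.47,  0.41, -0.16,  1.35,  0.06,  1.39, -1.25]), array([ 0.67,  0.44, -0.46,  1.33,  0.19,  1.42,  0.21])]
[array([ 0.12,  0.55,  0.55,  1.22, -0.28,  1.44, -2.51]), array([ 0.48,  0.51, -0.11,  1.19,  0.05,  1.44, -1.19]), array([ 0.66,  0.53, -0.42,  1.18,  0.21,  1.47,  0.27])]
```

```bash
python3 - <<'E'
from h import *
for i,(x,y) in enumerate([(530,-330),(520,-100)]):
    movep([x,y,380],R(0)); c=camera("wrist"); np.save(f"pics/w{i}.npy",c,allow_pickle=True); cv2.imwrite(f"pics/w{i}.png",c['image'])
    print(np.round(c['cam_to_world'],2),c['fx'],c['cx'],c['cy'],read_state()['time'])
E
```

```text
[[-0.0000e+00  9.6000e-01  2.7000e-01  5.9785e+02]
 [-1.0000e+00 -0.0000e+00 -0.0000e+00 -3.3114e+02]
 [-0.0000e+00 -2.7000e-01  9.6000e-01  5.2282e+02]
 [ 0.0000e+00  0.0000e+00  0.0000e+00  1.0000e+00]] 318.0882317188122 318.3560024575275 200.89785368580206 1.9583
[[-0.0000e+00  9.6000e-01  2.7000e-01  5.8857e+02]
 [-1.0000e+00 -0.0000e+00 -0.0000e+00 -1.0143e+02]
 [ 0.0000e+00 -2.7000e-01  9.6000e-01  5.2320e+02]
 [ 0.0000e+00  0.0000e+00  0.0000e+00  1.0000e+00]] 318.0882317188122 318.3560024575275 200.89785368580206 2.925
```

View pics/w0.png

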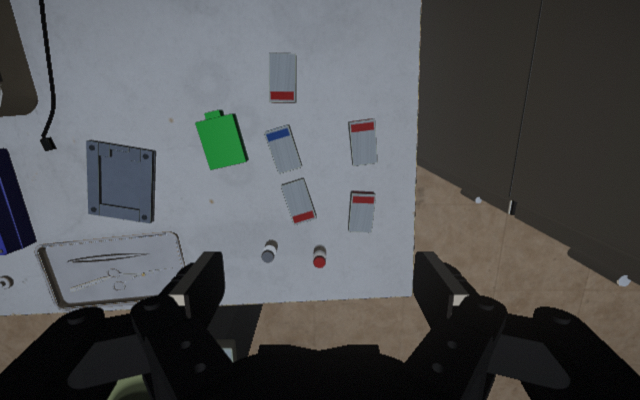

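View pics/w1.png

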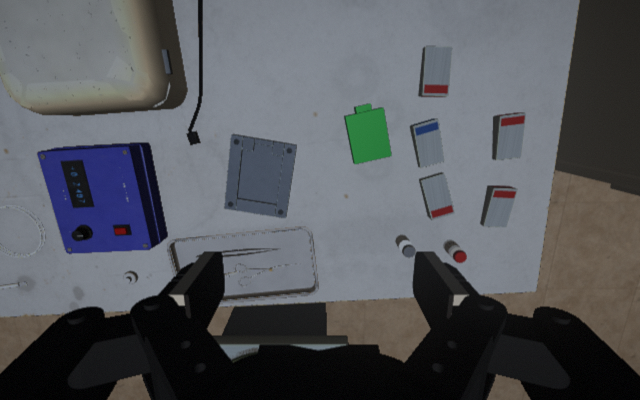

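w0 and w1 show the pallet notch on its far side, near (267,143) in w1, so it points the same way as the block's tongue at (363,107). All five ingots are clear of each other. Next I'll try depth segmentation.

```bash
cat >> h.py <<'E'
def grid(P,zmin,zmax,ctr,half=60):
    """rectangle of points in height band near ctr; returns centre, long-axis yaw, sizes, mean z"""
    m=(P[...,2]>zmin)&(P[...,2]<zmax)&(np.hypot(P[...,0]-ctr[0],P[...,1]-ctr[1])<half)
    m=cv2.morphologyEx(m.astype(np.uint8),cv2.MORPH_OPEN,np.ones((3,3)))
    n,l,st,ce=cv2.connectedComponentsWithStats(m);i=1+np.argmax(st[1:,4])
    Q=P[l==i];(cx,cy),(w,h),a=cv2.minAreaRect(Q[:,:2].astype(np.float32));a=np.deg2rad(a)
    if w<h: w,h,a=h,w,a+np.pi/2
    return np.array([cx,cy]),a,(w,h),Q
E
python3 - <<'E'
from h import *
for f in("w0","w1","top0"):
    c=np.load(f"pics/{f}.npy",allow_pickle=True).item();P=cloud(c)
    t=P[(abs(P[...,0]-500)<40)&(abs(P[...,1]+235)<8)];print(f,'table',t[:,2].mean().round(2),t[:,2].std().round(2))
    for k,ctr in dict(blk=(552,-178),a=(640,-275),b=(550,-400),c=(445,-300),d=(440,-403),e=(540,-270),pal=(483,-6)).items():
        p,a,s,Q=grid(P,8,35,ctr,45 if k!='pal' else 90);print(k,p.round(1),a.round(3),np.round(s,1),len(Q),Q[:,2].mean().round(1),Q[:,2].std().round(1))
E
```

```text
w0 table 0.4 0.9
blk [ 556.  -178.6] 0.222 [82.1 60.3] 2020 22.0 2.0
a [ 646.5 -277. ] 3.126 [69.3 39.4] 1340 18.5 2.6
b [ 551.3 -401.4] 0.126 [70.3 40.2] 1156 18.3 2.8
c [ 454.6 -297.9] 0.301 [69.9 40.2] 1007 18.1 2.7
d [ 435.8 -402.8] 3.095 [70.2 40.4] 986 18.0 3.0
e [ 541.  -275.2] 0.289 [70.1 40. ] 1137 18.2 2.8
pal [486.4  -4.9] 2.976 [124.5 105.6] 2857 14.0 1.4
w1 table 0.22 0.91
blk [ 555.8 -178.2] 0.222 [82.1 60.3] 1995 22.2 1.4
a [ 646.5 -276.4] 3.131 [69.9 40.5] 1431 18.0 3.0
b [ 551.3 -400.9] 0.123 [70.1 41.4] 1282 17.8 3.1
c [ 454.8 -297.5] 0.306 [69.4 40.7] 1060 17.8 2.8
d [ 435.4 -402.3] 3.092 [70.1 41.4] 1082 17.6 3.2
e [ 540.7 -274.6] 0.287 [70.4 40.6] 1182 18.0 2.9
pal [486.2  -4.7] 2.972 [124.5 104.1] 2691 14.2 1.2
top0 table 1.24 1.76
blk [ 555.2 -177.6] 0.217 [83.1 59.6] 916 23.2 2.0
a [ 646.1 -275.4] 3.124 [71. 39.] 517 19.0 3.3
b [ 550.1 -400.7] 0.125 [70. 41.] 569 19.1 3.3
c [ 453.5 -297.1] 0.303 [70.2 40.4] 563 19.4 3.2
d [ 434.4 -401.9] 3.097 [69.9 40.8] 594 19.3 3.3
e [ 539.6 -274.1] 0.289 [70.1 40.3] 562 19.1 3.1
pal [485.2  -3.9] 2.975 [123.8 104.7] 1473 14.8 2.1
```

```bash
cat >> h.py <<'E'
def look(x,y,z=220,yaw=0,save=None):
    movep([x,y,z],R(yaw)); c=camera("wrist")
    if save: np.save(f"pics/{save}.npy",c,allow_pickle=True); cv2.imwrite(f"pics/{save}.png",c['image'])
    return c,cloud(c)
def u(a): return np.array([np.cos(a),np.sin(a)])
E
python3 - <<'E'
from h import *
c,P=look(486,-5,220,-.167,"pal")
p,a,s,Q=grid(P,10.5,20,(486,-5),90);a-=np.pi*round((a+.167)/np.pi);print('plate',p,a,s,Q[:,2].mean())
X=(P[...,:2]-p)@u(a);Y=(P[...,:2]-p)@u(a+np.pi/2);Z=P[...,2]
ins=(abs(X)<58)&(abs(Y)<48)
for lab,sel in(('x prof y~20',abs(Y-18)<6),('x prof y~-20',abs(Y+18)<6),('x prof y0',abs(Y)<8)):
    print(lab,[(int(b),round(float(np.median(Z[ins&sel&(abs(X-b)<1.5)])),1)) for b in range(-56,58,3) if (ins&sel&(abs(X-b)<1.5)).sum()>2])
print('y prof',[(int(b),round(float(np.median(Z[ins&(abs(X)<25)&(abs(Y-b)<1.5)])),1)) for b in range(-47,48,3)])
c,P=look(556,-178,220,.22,"blk")
p,a,s,Q=grid(P,10,35,(556,-178),60);print('blk',p,a,s,Q[:,2].mean(),read_state()['time'])
E
```

```text
plate [486.08352661  -4.71615982] -0.1689244411017805 (123.11373901367188, 104.30780029296875) 14.34327565360345
x prof y~20 [(-56, 14.6), (-53, 14.0), (-50, 14.3), (-47, 14.0), (-44, 14.2), (-41, 9.7), (-38, 6.4), (-35, 6.3), (-32, 6.1), (-29, 6.1), (-26, 6.3), (-23, 6.7), (-20, 6.1), (-17, 6.3), (-14, 6.4), (-11, 6.7), (-8, 6.1), (-5, 6.6), (-2, 6.3), (1, 6.3), (4, 6.6), (7, 6.5), (10, 296.8), (13, 302.1), (16, 308.9), (19, 312.4), (22, 317.6), (25, 6.3), (28, 6.3), (31, 6.5), (34, 6.2), (37, 6.5), (40, 6.6), (43, 14.0), (46, 14.0), (49, 14.0), (52, 14.1), (55, 14.6)]
x prof y~-20 [(-56, 14.6), (-53, 14.5), (-50, 14.0), (-47, 14.7), (-44, 14.2), (-41, 10.4), (-38, 5.9), (-35, 6.5), (-32, 6.4), (-29, 6.3), (-26, 6.4), (-23, 6.5), (-20, 6.3), (-17, 6.0), (-14, 5.8), (-11, 6.5), (-8, 6.2), (-5, 6.5), (-2, 6.3), (1, 6.3), (4, 6.2), (7, 6.5), (10, 296.9), (13, 302.8), (16, 307.8), (19, 313.3), (22, 317.6), (25, 6.3), (28, 6.5), (31, 6.3), (34, 6.3), (37, 6.4), (40, 6.2), (43, 14.2), (46, 14.0), (49, 14.1), (52, 14.1), (55, 14.4)]
x prof y0 [(-56, 14.2), (-53, 14.6), (-50, 14.1), (-47, 1
[... 244 characters left out ...]
, 6.5), (19, 6.5), (22, 6.3), (25, 6.6), (28, 6.3), (31, 6.4), (34, 6.4), (37, 6.9), (40, 6.2), (43, 6.2), (46, 6.3), (49, 6.5), (52, 6.1), (55, 14.3)]
y prof [(-47, 272.0), (-44, 258.8), (-41, 299.0), (-38, 301.4), (-35, 301.1), (-32, 302.8), (-29, 307.2), (-26, 308.4), (-23, 309.8), (-20, 310.6), (-17, 311.8), (-14, 305.4), (-11, 304.5), (-8, 304.0), (-5, 303.8), (-2, 303.9), (1, 304.3), (4, 303.7), (7, 303.8), (10, 305.1), (13, 305.4), (16, 312.1), (19, 310.3), (22, 309.1), (25, 308.1), (28, 306.0), (31, 301.8), (34, 300.4), (37, 301.2), (40, 261.4), (43, 261.7), (46, 272.4)]
blk [ 557.26184082 -177.71022034] 0.22269348041815545 (86.23095703125, 60.01127243041992) 22.32260261213294 4.5833
```

View pics/pal.png

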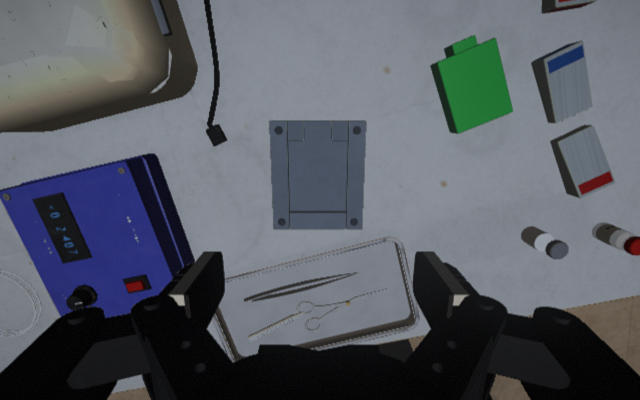

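The pallet pocket is centred in its plate with the notch at (320,133), facing +x. A half-turn look at the block will give me the wrist camera's bias, and then I'll pick it.

```bash
cat >> h.py <<'E'
def grip(xy,yaw,z,zup=150):
    movep([*xy,z+60],R(yaw)); movel([*xy,z],max_speed=120); clamp(); g=read_state()['finger_gap']
    movel([*xy,zup],max_speed=200); s=read_state(); print('gap',round(g,1),round(s['finger_gap'],1),'f',np.round(s['ft_force'],1),'t',round(s['time'],1)); return g
E
python3 - <<'E'
from h import *
c,P=look(556,-178,220,.22+np.pi)
p,a,s,Q=grid(P,10,35,(556,-178),60);print('blk',p,a,s,Q[:,2].mean())
p1=np.array([557.26,-177.71]);a=.2227
d=(p1-p)/2; print('bias tool frame',d@u(.22),d@u(.22-np.pi/2))
q=(p1+p)/2-5*u(a);print(q)
grip(q,a,5)
c=camera("wrist");np.save("pics/g.npy",c,allow_pickle=True);cv2.imwrite("pics/g.png",c['image'])
print(read_state()['eef_pos'],read_state()['tool_rot'][:,2])
E
```

```text
blk [ 556.50646973 -177.70259094] 0.2177163485911768 (85.9991455078125, 60.02762985229492) 22.49273717463304
bias tool frame 0.3668756979949281 0.0858365539914263
[ 552.0067115  -178.81061421]
gap 58.5 58.4 f [-0.5  0.3 -3.1] t 11.4
[ 551.312001   -178.69170567  148.73019333] [-1.83984528e-03  5.22027388e-04 -9.99998171e-01]
```

View pics/g.png

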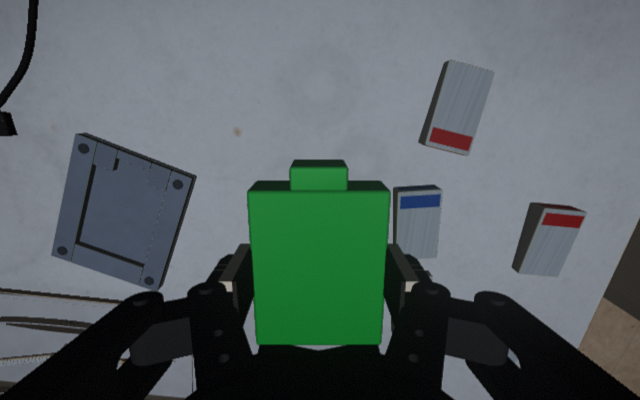

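The block is held square between the pads, with its tongue at (320,170). I'll check its tilt and offset in the hand, then insert it.

```bash
python3 - <<'E'
from h import *
c=np.load("pics/g.npy",allow_pickle=True).item();P=cloud(c)
m=cv2.erode(cmask(c['image'],'green'),np.ones((5,5)))>0
Q=P[m];zt=np.median(Q[:,2]);Q=Q[abs(Q[:,2]-zt)<4];A=np.c_[Q[:,:2]-Q[:,:2].mean(0),np.ones(len(Q))]
k=np.linalg.lstsq(A,Q[:,2],rcond=None)[0];print('top z',k[2],'slope along x,y',k[:2]@u(.2227),k[:2]@u(.2227+np.pi/2))
Qf=P[(cmask(c['image'],'green')>0)&(P[...,2]>k[2]-4)];r=cv2.minAreaRect(Qf[:,:2].astype(np.float32));print(r)
s=read_state();e=s['eef_pos'][:2];d=(np.array(r[0])-e)-5*u(.2227);print('body offset in tool',d@u(.2227),d@u(.2227-np.pi/2))
t=np.array([485.9,-4.7]);a=-.169
movep([*t,80],R(a));movel([*t,30],max_speed=120)
print('stopped',movel([*t,10.5],max_speed=40,guard=10),read_state()['eef_pos'],read_state()['ft_force'].round(1) if hasattr(read_state()['ft_force'],'round') else read_state()['ft_force'])
E
```

```text
top z 165.27019595213855 slope along x,y -0.0010064615625939046 0.0011046986516619662
((566.0001831054688, -175.57595825195312), (107.39593505859375, 59.7513542175293), 12.383318901062012)
body offset in tool 10.01360829702152 0.20528392530385078
stopped True [485.9708556   -4.77618773  12.09225081] [-2.  -0.6 15.5]
```

```bash
cat >> h.py <<'E'
def tops(P,m,yaw):
    Q=P[m];z=np.median(Q[:,2]);Q=Q[abs(Q[:,2]-z)<8];A=np.c_[Q[:,:2]-Q[:,:2].mean(0),np.ones(len(Q))]
    k=np.linalg.lstsq(A,Q[:,2],rcond=None)[0];return k[2],k[:2]@u(yaw),k[:2]@u(yaw+np.pi/2)
E
python3 - <<'E'
from h import *
a=-.169
open_gripper();movel([485.9,-4.7,100],max_speed=200)
c,P=look(490,-5,220,a,"seat")
p,aa,s,Q=grid(P,21,35,(486,-5),70);print('blk',p,aa,s,Q[:,2].mean(),'body',p-5*u(aa))
m=cv2.erode(cmask(c['image'],'green'),np.ones((5,5)))>0
print(tops(P,m,a),read_state()['time'])
E
```

```text
blk [491.38079834  -5.78982544] 2.9682604145678226 (85.11282348632812, 60.04895782470703) 28.33370337293085 body [496.30587604  -6.65215348]
(np.float64(28.38512593448654), np.float64(0.0009771842625365703), np.float64(0.0006044672927725774)) 14.875
```

View pics/seat.png

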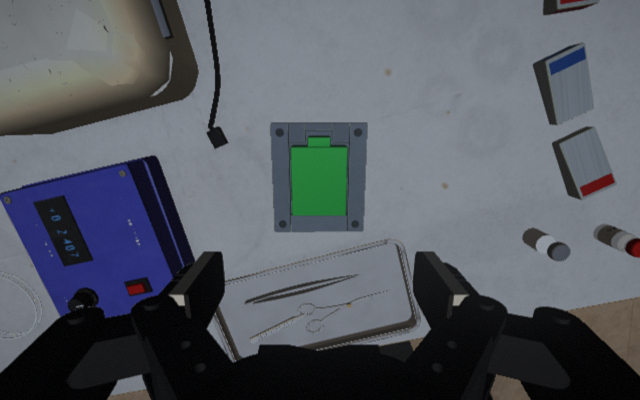

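The block is seated level: its top measures 28.4 mm, slope under 0.1%, centred in the pocket with the tongue in the notch at (319,141). I'll pick and place the first ingot now.

```bash
cat >> h.py <<'E'
AL=np.arctan(8/70); C=np.array([486.1,-4.9]); B=-.171
def find(ctr,yaw0,half=50):
    """yaw0: ingot axis nearest +x. Returns unbiased centre, yaw, color side check"""
    c,P=look(*ctr,220,yaw0); p,a,s,Q=grid(P,7,30,ctr,half); a-=np.pi*round((a-yaw0)/np.pi)
    lo,hi=[np.median(Q[abs((Q[:,:2]-p)@u(a)-t)<5,2]) for t in(-28,28)]
    print('ingot',p.round(1),round(a,3),np.round(s,1),'z-/+',lo.round(1),hi.round(1))
    assert abs(s[0]-70)<3 and abs(s[1]-40)<3
    return p-.37*u(yaw0),a
def pick(p,a,h=3):
    movep([*p,h+60],R(a)); movel([*p,h],max_speed=120); clamp(); s=read_state()
    hz=s['eef_pos'][2]; movel([*p,200],max_speed=250); s2=read_state()
    print('gap',round(s['finger_gap'],1),round(s2['finger_gap'],1),'h',round(hz,2),'load',np.round(s2['ft_force'],1))
    assert s2['finger_gap']>30
    return hz
def place(h,yaw,base,upper=False):
    t=AL if upper else 0; r=R(yaw,t); n=-r[:,2]
    ctr=np.array([*C,base+18+.11+9*np.cos(AL)]) if upper else np.array([*C,base+9])
    g=ctr+(h-9)*n; up=np.array([0,0,1.])
    movep(g+up*60,r); movel(g+up*8,max_speed=120)
    st=movel(g-up*2.5,max_speed=30,guard=6); s=read_state()
    print('contact',st,'dz',round(s['eef_pos'][2]-g[2],2),'dxy',np.round(s['eef_pos'][:2]-g[:2],2),np.round(s['ft_force'],1))
    open_gripper(); movel(g+up*75,max_speed=200); print('t',round(read_state()['time'],1))
def check(base,yaw,z=None):
    c,P=look(C[0]+5,C[1],base+200,B); p,a,s,Q=grid(P,base+9,base+45,C,60); a-=np.pi*round((a-yaw)/np.pi)
    A=np.c_[Q[:,:2]-p,np.ones(len(Q))];k=np.linalg.lstsq(A,Q[:,2],rcond=None)[0]
    print('check off',(p-.37*u(B)-C).round(1),'yaw err',round(a-yaw,3),np.round(s,1),'z',k[2].round(1),'slope',(k[:2]@u(yaw)).round(3),(k[:2]@u(yaw+np.pi/2)).round(3))
    return c
E
python3 - <<'E'
from h import *
p,a=find((551,-401),.125); h=pick(p,a); place(h,B,28); check(28,B)
E
```

```text
ingot [ 551.2 -401.3] 0.133 [70.  39.9] z-/+ 15.0 21.9
gap 38.4 38.4 h 3.79 load [ 0.3  0.  -3.1]
contact True dz -0.54 dxy [ 0.65 -0.09] [ 1.1 -0.2 -0.8]
t 22.7
check off [ 0.4 -0.1] yaw err 0.007 [69.8 40. ] z 46.3 slope 0.109 0.001
```

```bash
python3 - <<'E'
from h import *
p,a=find((454.6,-297.7),.303); h=pick(p,a); place(h,B,28,True)
c=check(46,B); cv2.imwrite("pics/pair1.png",c['image'])
E
```

```text
ingot [ 454.3 -297.3] 0.312 [69.6 39.6] z-/+ 21.7 15.0
gap 38.8 38.6 h 3.71 load [ 0.1 -0.7 -3.3]
contact True dz -0.39 dxy [ 0.7  -0.19] [ 0.9  0.6 -0.8]
t 30.4
check off [-0.1 -0.1] yaw err 0.003 [70.1 40. ] z 64.2 slope -0.016 -0.001
```

View pics/pair1.png

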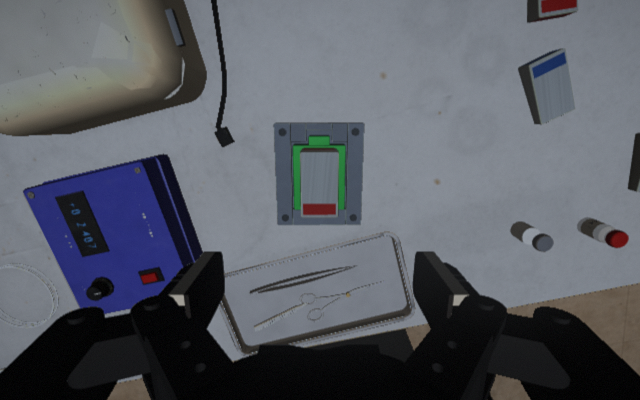

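Pair 1 is neat and practically level, with the upper ingot's red end at (320,210). On to pair 2, crosswise.

```bash
python3 - <<'E'
from h import *
W=B+np.pi/2
p,a=find((435.6,-402.5),-.047); h=pick(p,a); place(h,W,64); check(64,W)
E
```

```text
ingot [ 435.5 -402.8] -0.042 [69.5 39.9] z-/+ 15.1 22.0
gap 38.5 38.6 h 3.71 load [-0.2  0.4 -2.8]
contact True dz -0.14 dxy [ 0.51 -0.17] [-2.4 -0.2 12.4]
t 38.8
check off [ 0.5 -1.4] yaw err -0.004 [70.  40.5] z 82.1 slope 0.116 0.028
```

```bash
cat >> h.py <<'E'
def check2(base,yaw):
    c,P=look(C[0]+5,C[1],base+200,B)
    p,a,s,Q=grid(P,base+9,base+45,C,60); a-=np.pi*round((a-yaw)/np.pi)
    X=(Q[:,:2]-p)@u(a);Y=(Q[:,:2]-p)@u(a+np.pi/2);m=(abs(X)<29)&(abs(Y)<15)
    A=np.c_[X,Y,np.ones(len(Q))][m];k=np.linalg.lstsq(A,Q[m,2],rcond=None)[0];d=p-.37*u(B)-C
    print('check2 off along/across',(d@u(yaw)).round(1),(d@u(yaw+np.pi/2)).round(1),'yaw err',round(a-yaw,3),np.round(s,1),'z,slopes',k[2].round(1),k[:2].round(4));return c
E
python3 - <<'E'
from h import *
c=check2(64,B+np.pi/2); cv2.imwrite("pics/p2l.png",c['image'])
E
```

```text
check2 off along/across -1.2 -0.8 yaw err -0.003 [70.  40.4] z,slopes 82.3 [ 0.1239 -0.0019]
```

```bash
python3 - <<'E'
from h import *
W=B+np.pi/2
p,a=find((646.5,-277),-.015); h=pick(p,a); place(h,W,64,True); c=check2(82,W); cv2.imwrite("pics/p2.png",c['image'])
c=camera("top");cv2.imwrite("pics/top2.png",c['image'])
for ce,n,_ in blobs(cmask(c['image'],'blue'),20): print('blue',ce.round(),n,ray(c,ce,20)[0].round())
E
```

```text
ingot [ 646.9 -276.9] -0.006 [69.6 39.9] z-/+ 21.7 15.0
gap 38.3 38.3 h 3.81 load [ 0.3 -0.  -3.1]
contact True dz -0.14 dxy [ 0.54 -0.22] [-1.4 -0.9 12.4]
t 47.6
check2 off along/across -1.2 -1.1 yaw err -0.002 [71.1 40.2] z,slopes 100.3 [-0.0085 -0.0026]
blue [353. 218.] 60 [ 563. -267.   20.]
```

View pics/p2.png

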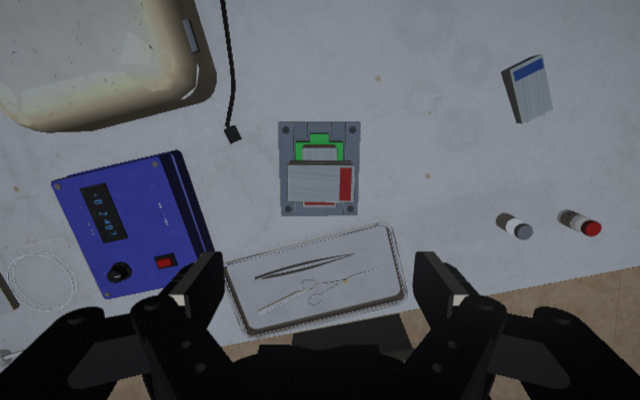

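Pair 2 lies level and crosswise, with the upper red end at (347,183). The blue ingot at (528,90) hasn't moved, so I'll take a fresh look and place it last.

```bash
python3 - <<'E'
from h import *
p,a=find((541,-275),.288,70); h=pick(p,a); place(h,B,100); c=check2(100,B); cv2.imwrite("pics/end.png",c['image'])
movep([560,-250,330],R(0)); c=camera("top");cv2.imwrite("pics/topend.png",c['image'])
c=camera("scene");cv2.imwrite("pics/sc_end.png",cv2.resize(c['image'][110:260,150:350],(800,600)))
E
```

```text
ingot [ 540.8 -274.7] 0.295 [69.7 39.8] z-/+ 14.9 22.0
gap 38.5 38.4 h 3.74 load [-0.1 -0.  -1.6]
contact True dz -0.19 dxy [ 0.53 -0.12] [-0.4 -0.2  9.9]
t 56.0
check2 off along/across 0.4 -0.0 yaw err -0.005 [69.7 40. ] z,slopes 118.4 [ 0.1235 -0.0009]
```

View pics/end.png

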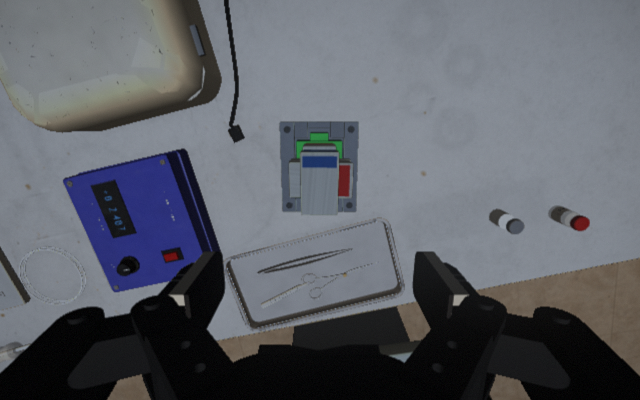

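View pics/sc_end.png

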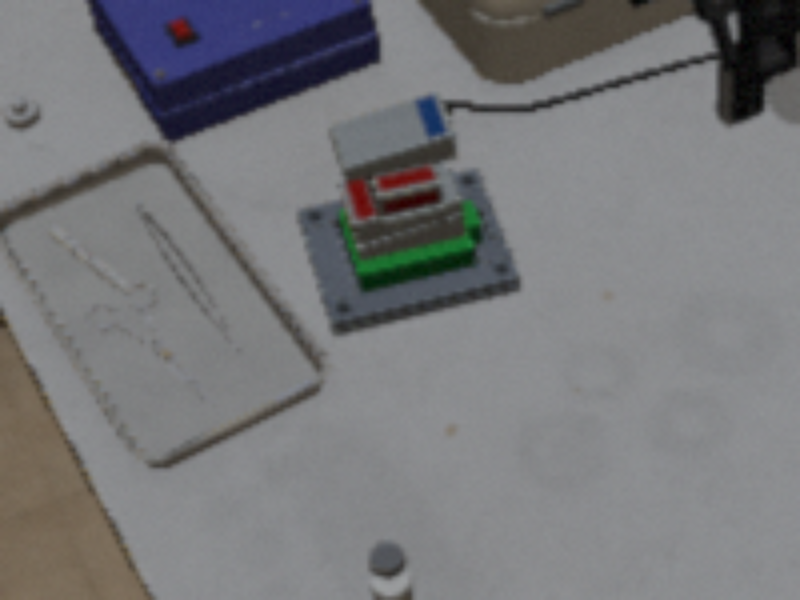

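The column stands with the blue ingot on top, blue end at (320,160) in the wrist view. No other ingots are left on the table, and the vials are where they were.

```bash
python3 -c "
from h import *
print(read_state()['time'],finish_job())"
```

```text
the job is handed in; nothing more can be done
57.675 None
```

The job is handed in at 57.7 s: the block is seated level in the pocket and all five ingots (four red, then one blue) are stacked, each measured within about 2 mm of centre, with the bottle and vials never touched.

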